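# Empty the padlock return bucket and close the transit tray

## Task

Empty the returned padlocks out of the hinged bucket into the tray in front of it by tipping the bucket by its bar, then ease the bucket back until it stands fully upright, without letting it drop back. After that, lower the cover plate, handle up, over the tray's two pins and keep hold of it until it lies flush on the tray. Leave the parcel, the tape roll and the bottle where they are.

Things in the scene. Friction and masses are not known exactly. Their poses are not given: they have to be found in the camera images.
- stand: Grey steel stand fixed to the table, carrying tray and bucket: base 210 (x) by 345 (y) mm. Origin on the table under the tray's centre; z up, y from the bucket towards the tray (pouring direction), x along the bucket's hinge. Two cheeks at x = +-94 mm, 6 mm thick, 150 mm high, y from -128 to -82 mm, hold the hinge; a sloping apron leads from the hinge down to the tray's rim.
- tray_floor (a point): Centre of the tray's inner floor (stand axes; 11 mm above the table). The open grey tray is inside 140 (x) by 150 (y) by 79 mm deep, walls 5 mm.
- tray_rim (a point): Centre of the tray's mouth at rim level, 90 mm above the table (stand axes). The cover's origin comes here when it lies flush. Outside the tray's two x walls, at x = +-87.5 mm, y = 0, solid lugs as high as the rim carry one upright pin each.
- pin_a (a point): Tip of the steel pin at the stand's -x side: pin 10 mm in diameter, 22 mm high above the lug (tip 112 mm above the table), the last 4 mm tapering to 5 mm.
- pin_b (a point): Tip of the equal pin at the stand's +x side, 175 mm from the other.
- bucket (a joint): Tilt of the aluminium bucket about the stand's x axis: 0 = upright on its stop (start), 1.85 rad = fully tipped towards the tray (stop). The locks slide out between about 1.1 and 1.7 rad. Empty it weighs 0.5 kg, weight behind the hinge: let go, it falls back, except near fully tipped, where hinge friction (0.12 N m) holds it. A level push of up to about 10 N on the bar tips it.
- bucket_pivot (a point): Middle of the bucket's hinge line: stand coordinates x 0, y -100, z 127 mm. Upright, the bucket lies behind it: 142 mm wide (x), from 0 to 134 mm behind the hinge; pouring lip at the hinge, inner floor 60 mm below the hinge, rear rim 20 mm above it.
- bucket_bar (a point): Middle of the bucket's bar: round, steel, 12 mm thick, 154 mm long along the stand's x, on a post at each end. Upright: 120 mm behind the hinge (-y) and 130 mm above it (257 mm above the table), free all round. It moves with the bucket on a 177 mm circle about the hinge, over the top (304 mm above the table), and ends 158 mm in front of the hinge and 80 mm above it.
- cover: Loose aluminium cover plate 200 (x) by 150 (y) by 5 mm, 0.4 kg, lying flat on the table with its handle up. Origin at the centre of its underside, z up. Two through holes 14 mm in diameter at x = -87.5 and +87.5 mm, y = 0. On top a bridge handle: bar 100 mm long along x, 12 mm wide (y), from 30 to 42 mm above the underside, on two legs at x = +-44 mm. A half turn about z makes no difference.
- lock1: Brass padlock with steel shackle, 40 wide (x) by 60 long (y) by 20 mm thick (z), 0.15 kg; origin at the centre of its underside. Starts lying flat on the bucket's floor, with the other two beside it; all three are alike.
- lock2: Brass padlock with steel shackle, 40 wide (x) by 60 long (y) by 20 mm thick (z), 0.15 kg; origin at the centre of its underside. Starts lying flat on the bucket's floor, with the other two beside it; all three are alike.
- lock3: Brass padlock with steel shackle, 40 wide (x) by 60 long (y) by 20 mm thick (z), 0.15 kg; origin at the centre of its underside. Starts lying flat on the bucket's floor, with the other two beside it; all three are alike.
- lock1_mid (a point): Middle of lock1, 10 mm above its underside along its own z.
- lock2_mid (a point): Middle of lock2, 10 mm above its underside along its own z.
- lock3_mid (a point): Middle of lock3, 10 mm above its underside along its own z.
- parcel: Bystander: cardboard parcel 110 x 90 x 70 mm, origin at the centre of its underside.
- tape: Bystander: roll of brown tape lying flat, 100 mm across, 48 mm high, origin at the centre of its underside.
- cleaner: Bystander: white bottle 68 mm across, 190 mm high, origin at the centre of its underside.
Things that resemble listed ones, but are neither listed nor needed, are in the scene too. There is more than one size of the cover; the job needs the larger. What is shaped like the lock1 but blue is not meant.

How it is judged:
On the way, in this order (a step that is already met when the one before it is completed fails the run):
1. with the bucket tipped (beyond 1 rad), all three padlocks are in the tray (value of joint bucket above 1 rad and x of lock1_mid in the frame of tray_floor between -0.072 and 0.072 m and y of lock1_mid in the frame of tray_floor between -0.077 and 0.077 m and z of lock1_mid in the frame of tray_floor between -0.005 and 0.079 m and x of lock2_mid in the frame of tray_floor between -0.072 and 0.072 m and y of lock2_mid in the frame of tray_floor between -0.077 and 0.077 m and z of lock2_mid in the frame of tray_floor between -0.005 and 0.079 m and x of lock3_mid in the frame of tray_floor between -0.072 and 0.072 m and y of lock3_mid in the frame of tray_floor between -0.077 and 0.077 m and z of lock3_mid in the frame of tray_floor between -0.005 and 0.079 m), for 0.1 s.
2. the bucket is back upright (within 0.06 rad), padlocks still in the tray (value of joint bucket below 0.06 rad and x of lock1_mid in the frame of tray_floor between -0.072 and 0.072 m and y of lock1_mid in the frame of tray_floor between -0.077 and 0.077 m and z of lock1_mid in the frame of tray_floor between -0.005 and 0.079 m and x of lock2_mid in the frame of tray_floor between -0.072 and 0.072 m and y of lock2_mid in the frame of tray_floor between -0.077 and 0.077 m and z of lock2_mid in the frame of tray_floor between -0.005 and 0.079 m and x of lock3_mid in the frame of tray_floor between -0.072 and 0.072 m and y of lock3_mid in the frame of tray_floor between -0.077 and 0.077 m and z of lock3_mid in the frame of tray_floor between -0.005 and 0.079 m), for 0.2 s.
3. the cover lies flush on the tray over both pins (within 4 mm) while the fingers still hold or press it (z of cover in the frame of tray_rim between -0.004 and 0.004 m and horizontal distance between cover and tray_rim below 0.006 m and angle between the x axis of cover and the x axis of stand, either way round below 0.06 rad and angle between cover's own z axis and vertical below 0.03 rad and contact force between the fingers and cover above 0.3 N), for 0.1 s.
At the end, for the whole second after the job is handed in: Padlocks' middles inside the tray, below its rim; bucket upright within 0.06 rad; cover flush over both pins, handle up (origin within 4 mm of the rim's height, 6 mm of its centre, turned under 0.06 rad, tilted under 0.03 rad); cover and padlocks at rest (all of step 2 and z of cover in the frame of tray_rim between -0.004 and 0.004 m and horizontal distance between cover and tray_rim below 0.006 m and angle between the x axis of cover and the x axis of stand, either way round below 0.06 rad and angle between cover's own z axis and vertical below 0.03 rad and linear speed of cover below 0.02 m/s and linear speed of each of lock1, lock2, lock3 below 0.03 m/s); the robot touches nothing.
It fails at once if the bucket drops back (faster than 3 rad/s) (velocity of joint bucket below -3 rad/s).
It fails at once if the parcel is moved more than 30 mm (distance of parcel from where it was at the start of the episode above 0.03 m).
It fails at once if the tape is moved more than 30 mm (distance of tape from where it was at the start of the episode above 0.03 m).
It fails at once if the cleaner is moved more than 30 mm (distance of cleaner from where it was at the start of the episode above 0.03 m).
It also fails if it takes over 72 s, if anything falls off the work surface, if the arm or the gripper's body presses on something with over 40 N, if the wrist force passes 120 N, or if a joint passes its speed limit or range.

## Robot

A 7-joint arm with a two-finger parallel gripper is mounted at the origin on the work surface. World frame = base frame: x ahead of the robot, y to its left, z up, the work surface at z = 0. Lengths are in m, angles in rad, forces in N, time in s.
With the tool pointing down it reaches from about 0.4 to 0.85 m from the base axis. Payload 4.5 kg.
Tool frame: the origin (TCP) lies midway between the tips of the shut fingers; the grasp point (between the pads) lies 19 mm behind it; z points along the fingers, y is the line along which they close (so a half turn about z gives the same grasp; the last joint's range is limited). The gripper opens to 88 mm and grips with 3 to 60 N. Pads are 18 mm wide; open, the fingers measure 123 mm over their backs; the gripper's body (75 mm by 187 mm) begins 45 mm behind the grasp point.
Start: joints at [-1.245, 0.689, -0.195, 1.565, 0.157, 0.902, -0.215], TCP at [0.18, 0.599, 0.239] pointing down, gripper open.
Joint ranges: [-3.01, 3.01], [-0.46, 2.08], [-1.47, 1.51], [0.13, 2.56], [-1, 4.14], [0.04, 2.09], [-2.66, 2.66]. Speed limits (rad/s): [2.57, 2.57, 3.14, 3.14, 3.14, 3.14, 3.14].

## Interface

Orientations are given as a unit quaternion [x, y, z, w].
In Python, from plant import r gives the robot as it stands.
- The arm moves only by the tool move_arm, never from a script. Its argument "targets" is a list that holds one entry, the list of rows, each a list of 7 numbers: the opening, from 0 (shut) to 1 (fully open), then the shift along the tool's x, y, z in mm, then the turn, a rotation vector about the tool's x, y, z in degrees. In form: [[[claw, dx, dy, dz, ax, ay, az], ...]]. A call has 1 to 10 rows; each row is the pose to reach, as a shift and turn from the pose commanded when the call began, along the tool's axes at that moment; what a row does not reach only later rows make up. A row lasts 1/8 s, in which the tool goes at most 62.5 mm and 10.7 degrees, less where a joint would pass 70% of its speed; a pose out of reach is approached as far as the arm can. A call with a gripper value outside its range is refused whole. The fingers move at their own pace and stop on an object; "newtons" is the grip in N (left out, the last holds). Time passes only in rows, so rows that repeat a pose let the fingers close. It gives the time, the measured TCP pose, the force, the opening and the grip force at its end, in the units of the state.
- r.get_state(): the state, without advancing time (a new reading comes with each control period).
- r.snapshot(name): name is "scene" or "side" or "wrist"; returns the picture (384x512x3 uint8, red, green, blue); there is no depth.
- r.camera_info(name): a dict with "fx", "fy", "cx", "cy" (pixels), "R" (3x3) and "t" (3): a world point X has camera coordinates R X + t. Camera axes: x right, y down, z forward; pixel columns grow to the right and rows downward; lengths in m; the calibration is good to about 2 mm. The wrist camera is an equidistant fisheye: a pixel r from the principal point sees the ray r / f radians off the axis. A picture is of the moment at which its call begins: read the wrist's pose just before it. camera_info takes no time and is no camera call; for the wrist camera it gives the pose at the moment of the call.
- r.finish_job(): hands the job in; it is judged then, once.
The state is a dict: "clock": time; "q": joint angles; "qd": joint speeds; "joint_torque": joint torques, N m; "tool_pos": TCP position; "eef_rot": TCP orientation; "contact_force": force on the tool from outside, world axes, zero at the start; "moment": the same for the moment, N m; "opening": opening from 0.0 (shut) to 1.0 (fully open); "finger_force": force on a finger pad.
Only numpy, scipy, OpenCV 4.12 (cv2) and the standard library are available. Lean on these libraries where they do the work, as an engineer would, in place of code of your own. Each camera call takes 0.05 s, during which the arm holds its last target. There are 200 camera calls.

## Working session

There is one attempt and no reset: what is moved stays moved. The work goes in short steps, Python scripts to look and compute and a tool call to move; the robot and the scene stay as the last step left them, time stands still between calls to the robot, and variables do not carry over. Pictures are saved under pics/ and viewed, at most 10 in all, crops included, and the job is handed in when it is done.

Besides the shell and the picture viewer there is one more tool, called after "Call:" in YAML: its name, and indented under it one key for each argument. move_arm: Moves the arm, as the interface text tells. Its arguments: {"type":"object","properties":{"targets":{"type":"array","items":{"type":"array","items":{"type":"array","items":{"type":"number"}}}},"newtons":{"type":"number"}},"required":["targets"]}

```bash
mkdir -p pics; ls; python3 - <<'E'
from plant import r
import cv2,numpy as np
s=r.get_state();print(s)
for n in ["scene","side"]:
    cv2.imwrite(f"pics/{n}0.png",r.snapshot(n)[:,:,::-1]); c=r.camera_info(n);print(n,c, -np.array(c["R"]).T@np.array(c["t"]))
E
```

```text
pics
{'clock': 0.0, 'q': array([-1.24523318,  0.68998769, -0.19449134,  1.56637394,  0.15730622,
        0.90249069, -0.21508888]), 'qd': array([ 0.00026736, -0.00124885, -0.00087364,  0.00065879,  0.00067659,
        0.00020108,  0.00044495]), 'joint_torque': array([-3.63995769e-04, -5.27567232e+01, -1.26733795e+00, -1.53427809e+01,
       -5.27012267e-02,  6.58575082e-03,  1.73578628e-04]), 'tool_pos': array([0.17965108, 0.59794722, 0.23789918]), 'eef_rot': array([ 1.45322295e-01,  9.89383928e-01, -9.32470004e-04, -5.88126219e-05]), 'contact_force': array([-0.39761013, -0.17744024,  0.14632602]), 'moment': array([-0.02767351,  0.0003257 , -0.04487397]), 'finger_force': 0.0, 'opening': 1.0003005109686531}
scene {'fx': 465.5865056335828, 'fy': 465.5865056335828, 'cx': 257.8865149763933, 'cy': 186.0488812873522, 'R': array([[-0.12974563,  0.99137626, -0.0184167 ],
       [ 0.76591381,  0.08840796, -0.63683598],
       [-0.62971589, -0.09673229, -0.77077932]]), 't': array([ 0.12290816, -0.29192323,  1.72777871])} [1.32754454 0.07109208 1.14809245]
side {'fx': 349.44179507986144, 'fy': 349.44179507986144, 'cx': 259.6183502410606, 'cy': 190.98271440931572, 'R': array([[ 0.85656368, -0.51600363, -0.00623827],
       [-0.39025324, -0.63981442, -0.66207244],
       [ 0.33764044,  0.56954172, -0.74941388]]), 't': array([-0.45232809,  0.2685307 ,  0.98606182])} [ 0.15930844 -0.62319647  0.91393344]
```

View pics/scene0.png

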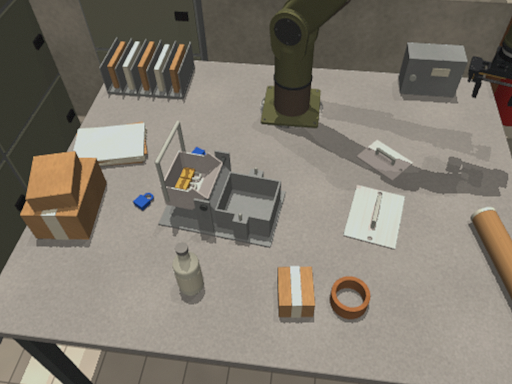

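View pics/side0.png

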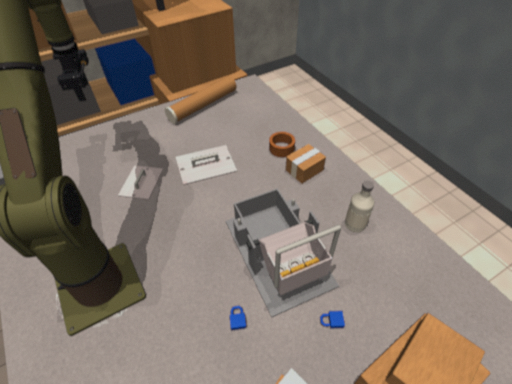

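The scene view shows the stand around (225,195), with the bucket at (190,175) and the tray at (248,205). There are two cover candidates: A at (376,215) and B at (385,158), which looks smaller. The blue locks at (144,202) and (198,153) are decoys. I'll measure both plates and confirm in an enlarged crop.

```bash
cat > h.py <<'E'
import numpy as np,cv2
from plant import r
def ray(n,p,c=None):
    c=c or r.camera_info(n);R=np.array(c["R"]);t=np.array(c["t"])
    d=R.T@np.array([(p[0]-c["cx"])/c["fx"],(p[1]-c["cy"])/c["fy"],1]);return -R.T@t,d/np.linalg.norm(d)
def onz(n,p,z):
    o,d=ray(n,p);return o+d*(z-o[2])/d[2]
def tri(p,q):
    o1,d1=ray("scene",p);o2,d2=ray("side",q)
    s=np.linalg.lstsq(np.c_[d1,-d2],o2-o1,rcond=None)[0];a,b=o1+s[0]*d1,o2+s[1]*d2
    return (a+b)/2,np.linalg.norm(a-b)
def pix(n,X):
    c=r.camera_info(n);x=np.array(c["R"])@X+np.array(c["t"]);return np.array([c["fx"]*x[0]/x[2]+c["cx"],c["fy"]*x[1]/x[2]+c["cy"]])
E
python3 - <<'E'
from h import *
for n,seeds in [("scene",[(365,232),(374,160)]),("side",[(190,172),(130,185)])]:
    im=cv2.imread(f"pics/{n}0.png");h=cv2.cvtColor(im,cv2.COLOR_BGR2HSV)
    print(n,[(s,im[s[1],s[0]],h[s[1],s[0]]) for s in seeds])
    g=cv2.cvtColor(im,cv2.COLOR_BGR2GRAY)
    m=(g>185).astype(np.uint8)
    cs,_=cv2.findContours(m,cv2.RETR_EXTERNAL,cv2.CHAIN_APPROX_NONE)
    for c in cs:
        if cv2.contourArea(c)<250: continue
        P=np.array([onz(n,p[0]+0.0,.005)[:2] for p in c],np.float32)
        (cx,cy),(w,hh),a=cv2.minAreaRect(P)
        print(c.mean(0)[0].round(),"ctr",round(cx,4),round(cy,4),"size",round(w,4),round(hh,4),"ang",round(a,2))
a=cv2.imread("pics/scene0.png")[110:260,140:420];b=cv2.imread("pics/side0.png")[120:320,160:400]
cv2.imwrite("pics/sc1.png",cv2.resize(a,None,fx=2.8,fy=2.8,interpolation=cv2.INTER_CUBIC))
cv2.imwrite("pics/sd1.png",cv2.resize(b,None,fx=3,fy=3,interpolation=cv2.INTER_CUBIC))
E
```

```text
scene [((365, 232), array([204, 214, 208], dtype=uint8), array([ 48,  12, 214], dtype=uint8)), ((374, 160), array([135, 142, 151], dtype=uint8), array([ 13,  27, 151], dtype=uint8))]
[ 36. 374.] ctr 1.0308 -0.5214 size 0.073 0.062 ang 89.89
[295. 285.] ctr 0.7259 0.0737 size 0.1164 0.0265 ang 7.59
[375. 216.] ctr 0.4635 0.292 size 0.1505 0.1984 ang 78.45
[111. 141.] ctr 0.2537 -0.6157 size 0.1652 0.2387 ang 13.73
side [((190, 172), array([194, 203, 205], dtype=uint8), array([ 25,  14, 205], dtype=uint8)), ((130, 185), array([197, 205, 206], dtype=uint8), array([ 27,  11, 206], dtype=uint8))]
[505. 284.] ctr 0.9857 -0.5917 size 0.062 0.0777 ang 89.91
[489. 259.] ctr 1.0035 -0.5104 size 0.1133 0.0889 ang 0.03
[457. 239.] ctr 0.9859 -0.4178 size 0.0775 0.0854 ang 0.29
[432. 219.] ctr 0.9859 -0.3239 size 0.083 0.0767 ang 89.16
[414. 198.] ctr 0.995 -0.2299 size 0.0854 0.0945 ang 89.73
[386. 173.] ctr 1.0065 -0.0922 size 0.1205 0.1781 ang 1.08
[205. 164.] ctr 0.4669 0.2937 size 0.1452 0.1968 ang 78.69
[329. 125.] ctr 1.0084 0.2377 size 0.1216 0.2689 ang 0.44
```

View pics/sc1.png

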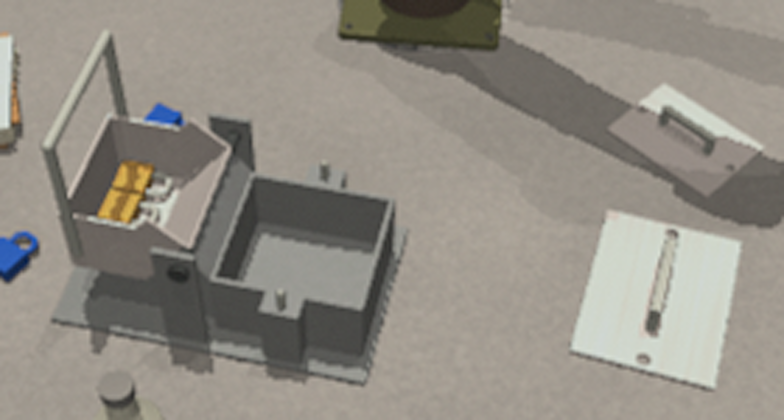

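View pics/sd1.png

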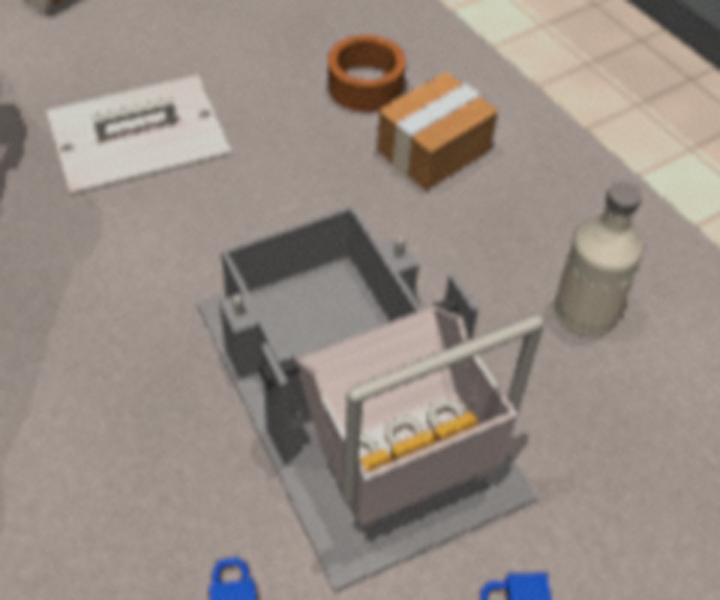

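The plate at (376,215) measures 150 x 198 mm, so it is the large cover. The one at (385,158) is smaller and turned differently. Pin tips are at scene px (256,169) and (240,214), and side px (240,220) and (293,200). The bar ends are at scene (179,124) and (157,162).

```bash
python3 - <<'E'
from h import *
S=lambda x,y:(x/2.8+140-.3,y/2.8+110-.3); D=lambda x,y:(x/3+160-.3,y/3+120-.3)
P={}
for k,p,q in [("pa",S(324,165),D(238,298)),("pb",S(281,291),D(400,240)),("bar-",S(108,36),D(351,394)),("bar+",S(47,146),D(540,322))]:
    X,e=tri(p,q);P[k]=X;print(k,X.round(4),"gap",round(e,4), onz("scene",p,.112).round(4),onz("side",q,.112).round(4))
d=P["pb"]-P["pa"];print("pin dist",np.linalg.norm(d),"yaw",np.degrees(np.arctan2(d[1],d[0])),"mid",(P["pa"]+P["pb"])/2)
d2=P["bar+"]-P["bar-"];print("bar len",np.linalg.norm(d2),"yaw",np.degrees(np.arctan2(d2[1],d2[0])))
th=np.arctan2(d[1],d[0]);u=np.array([-np.sin(th),np.cos(th)])
m=((P["pa"]+P["pb"])/2)[:2];print("bar mid",(P["bar-"]+P["bar+"])/2,"expected",m-.22*u)
# holes of cover
for n,hs in [("scene",[S(672,234),S(643,359)]),("side",[D(67,147),D(204,114)])]:
    a,b=[onz(n,h,.005) for h in hs];print(n,a.round(4),b.round(4),np.linalg.norm(a-b),(a+b)/2,np.degrees(np.arctan2(*(b-a)[1::-1])))
from scipy.spatial.transform import Rotation as R
print(R.from_quat(r.get_state()["eef_rot"]).as_matrix().round(3))
for n in("scene","side"):
    print(pix(n,np.array([m[0],m[1],.112])))
# bystanders/clearance
print("bottle",onz("scene",(189,290),0),onz("side",D(595,325),0))
E
```

```text
pa [ 0.4151 -0.0749  0.112 ] gap 0.0002 [ 0.4152 -0.075   0.112 ] [ 0.4151 -0.0748  0.112 ]
pb [ 0.5866 -0.0956  0.1138] gap 0.0025 [ 0.5844 -0.095   0.112 ] [ 0.5881 -0.0957  0.112 ]
bar- [ 0.3966 -0.293   0.2578] gap 0.0004 [ 0.244  -0.3525  0.112 ] [ 0.4495 -0.2198  0.112 ]
bar+ [ 0.5525 -0.3142  0.2602] gap 0.0034 [ 0.4219 -0.3769  0.112 ] [ 0.6426 -0.246   0.112 ]
pin dist 0.17274494106803306 yaw -6.885857239969615 mid [ 0.50085329 -0.08527408  0.11291607]
bar len 0.15731182490438936 yaw -7.75514414377963
bar mid [ 0.47455936 -0.30360054  0.2590284 ] expected [ 0.4744771  -0.30368721]
scene [0.379  0.3098 0.005 ] [0.5501 0.2743 0.005 ] 0.17474134582273054 [0.46457225 0.29205825 0.005     ] -11.705462262252095
side [0.3813 0.3103 0.005 ] [0.5524 0.2749 0.005 ] 0.17475464735263344 [0.46681751 0.29261749 0.005     ] -11.694497429194021
[[-0.958  0.288 -0.   ]
 [ 0.288  0.958 -0.002]
 [-0.    -0.002 -1.   ]]
[247.88018375 190.52317282]
[266.44806568 209.25612042]
bottle [ 0.77318216 -0.21102949  0.        ] [ 7.57383095e-01 -2.26655378e-01 -1.11022302e-16]
```

```bash
cat >> h.py <<'E'
from scipy.spatial.transform import Rotation as Rn
def togo(X,head):
    "tool-axis shift (mm) to world X, turn (deg) so that tool y heads to head (deg), tool down"
    s=r.get_state();A=Rn.from_quat(s["eef_rot"]);d=A.as_matrix().T@(np.array(X)-s["tool_pos"])
    h=np.radians(head);y=np.array([np.cos(h),np.sin(h),0]);z=np.array([0,0,-1.]);B=np.c_[np.cross(y,z),y,z]
    print("t",round(s["clock"],2),"tcp",s["tool_pos"].round(4),"F",s["contact_force"].round(1),"open",round(s["opening"],3))
    print("shift",(d*1000).round(1),"turn",np.degrees((A.inv()*Rn.from_matrix(B)).as_rotvec()).round(2))
E
python3 - <<'E'
from h import *
togo([.47,.25,.42],82.8);togo([.4745,-.3037,.36],82.8)
E
```

```text
t 0.1 tcp [0.1797 0.598  0.238 ] F [-0.3  0.7 -0.5] open 0.998
shift [-378.2 -250.1 -181.5] turn [-0.09  0.   -9.51]
t 0.1 tcp [0.1797 0.598  0.238 ] F [-0.3  0.7 -0.5] open 0.998
shift [-541.7 -779.1 -120.7] turn [-0.09  0.   -9.51]
```

Call:
move_arm:
  targets:
    - [[1,-378,-250,-182,0,0,-9.5],[1,-378,-250,-182,0,0,-9.5],[1,-378,-250,-182,0,0,-9.5],[1,-378,-250,-182,0,0,-9.5],[1,-378,-250,-182,0,0,-9.5],[1,-378,-250,-182,0,0,-9.5],[1,-378,-250,-182,0,0,-9.5],[1,-378,-250,-182,0,0,-9.5],[1,-378,-250,-182,0,0,-9.5]]

```text
clock: 1.23
tool_pos: [0.4731, 0.2465, 0.4216]
eef_rot: [0.067, 0.998, -0.0, 0.002]
contact_force: [-0.9, 0.8, -0.2]
opening: 0.997
finger_force: 0.0
```

```bash
python3 - <<'E'
from h import *
togo([.4745,-.3037,.34],82.8)
E
```

```text
t 1.23 tcp [0.4731 0.2465 0.4216] F [-0.9  0.8 -0.2] open 0.997
shift [ -75.1 -545.    82. ] turn [-0.03  0.18 -0.52]
```

Call:
move_arm:
  targets:
    - [[1,-75,-545,0,0,0,0],[1,-75,-545,0,0,0,0],[1,-75,-545,0,0,0,0],[1,-75,-545,0,0,0,0],[1,-75,-545,0,0,0,0],[1,-75,-545,0,0,0,0],[1,-75,-545,0,0,0,0],[1,-75,-545,0,0,0,0],[1,-75,-545,82,0,0,0],[1,-75,-545,82,0,0,0]]

```text
clock: 2.48
tool_pos: [0.4746, -0.2998, 0.3355]
eef_rot: [0.063, 0.998, 0.001, -0.002]
contact_force: [0.4, 0.9, 0.1]
opening: 0.999
finger_force: 0.0
```

```bash
python3 - <<'E'
from h import *
togo([.4745,-.3037,.247],82.8)
E
```

```text
t 2.48 tcp [ 0.4746 -0.2998  0.3355] F [0.4 0.9 0.1] open 0.999
shift [-0.8 -4.  88.5] turn [ 0.11 -0.23 -0.07]
```

Call:
move_arm:
  targets:
    - [[1,0,-1,43,0,0,0],[1,0,-1,86,0,0,0],[0.5,0,-1,88,0,0,0],[0.2,0,-1,88,0,0,0],[0.2,0,-1,88,0,0,0],[0.2,0,-1,88,0,0,0]]
  newtons: 40

```text
clock: 3.22
tool_pos: [0.4764, -0.3009, 0.2521]
eef_rot: [0.063, 0.998, -0.001, 0.001]
contact_force: [-0.8, -0.0, 0.1]
opening: 0.57
finger_force: 0.0
```

```bash
python3 - <<'E'
from h import *
togo([.4745,-.3037,.247],82.8)
a=r.snapshot("scene")[90:210,120:260];b=r.snapshot("side")[150:290,230:394]
a=cv2.resize(a,(392,336),interpolation=cv2.INTER_CUBIC);b=cv2.resize(b,(394,336),interpolation=cv2.INTER_CUBIC)
cv2.imwrite("pics/grip.png",np.hstack([a,b])[:,:,::-1])
E
```

```text
t 3.23 tcp [ 0.4764 -0.3009  0.2521] F [-0.8 -0.   0.1] open 0.57
shift [ 1.6 -3.   5.1] turn [-0.05  0.14 -0.01]
```

View pics/grip.png

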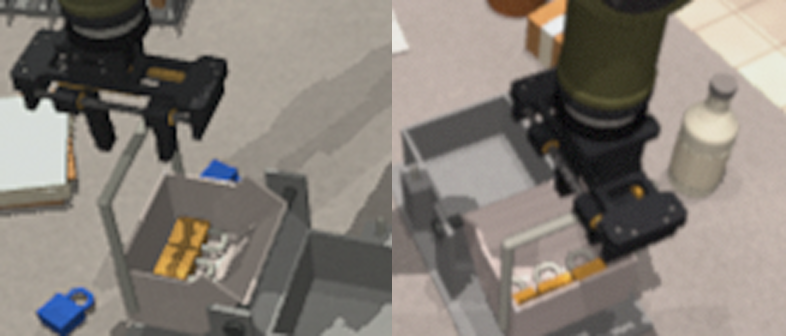

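The picture shows the fingers straddling the bar near (130,158), still closing and a little high. I'll go lower and finish closing.

Call:
move_arm:
  targets:
    - [[0.2,0,-2,10,0,0,0],[0.2,0,-2,10,0,0,0],[0.2,0,-2,10,0,0,0],[0.2,0,-2,10,0,0,0]]

```text
clock: 3.82
tool_pos: [0.4755, -0.3027, 0.2407]
eef_rot: [0.063, 0.998, 0.0, 0.0]
contact_force: [-0.0, -0.2, -0.6]
opening: 0.201
finger_force: 0.0
```

```bash
python3 - <<'E'
from h import *
togo([.4745,-.3037,.247],82.8)
m=np.array([.501,-.0853]);
im=r.snapshot("scene");im=im[90:210,120:260];b=r.snapshot("side")[150:290,230:394]
a=cv2.resize(im,(392,336),interpolation=cv2.INTER_CUBIC);b=cv2.resize(b,(394,336),interpolation=cv2.INTER_CUBIC)
cv2.imwrite("pics/grip2.png",np.hstack([a,b])[:,:,::-1])
E
```

```text
t 3.83 tcp [ 0.4755 -0.3027  0.2407] F [-0.  -0.2 -0.6] open 0.201
shift [ 0.9 -1.2 -6.3] turn [ 0.    0.01 -0.02]
```

View pics/grip2.png

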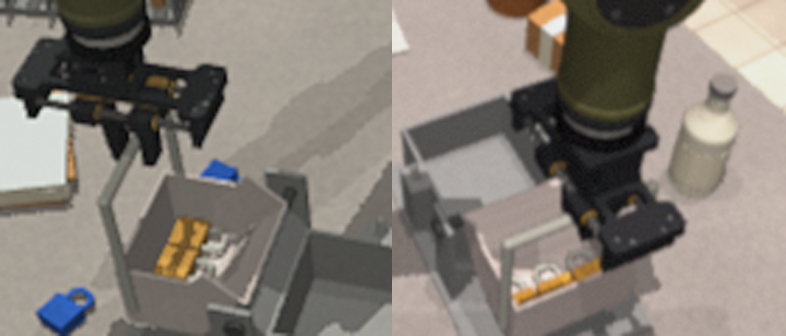

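The bar passes between the closed fingers near (140,140). Next I'll work out the arc.

```bash
python3 -c "
import numpy as np
for t in np.arange(0,1.86,.09).tolist()+[1.78,1.8]:print(round(t,2),round(-120*np.cos(t)+130*np.sin(t)+120),round(-(120*np.sin(t)+130*np.cos(t)-130))-3,end=' | ')"
```

```text
0.0 0 -3 | 0.09 12 -13 | 0.18 25 -22 | 0.27 39 -30 | 0.36 53 -37 | 0.45 68 -42 | 0.54 84 -46 | 0.63 100 -49 | 0.72 116 -50 | 0.81 131 -50 | 0.9 147 -48 | 0.99 163 -45 | 1.08 178 -40 | 1.17 193 -34 | 1.26 207 -27 | 1.35 221 -19 | 1.44 233 -9 | 1.53 245 2 | 1.62 256 14 | 1.71 265 26 | 1.8 274 40 | 1.78 272 37 | 1.8 274 40 |
```

Call:
move_arm:
  targets:
    - [[0.2,0,12,-13,0,0,0],[0.2,0,25,-22,0,0,0],[0.2,0,39,-30,0,0,0],[0.2,0,53,-37,0,0,0],[0.2,0,68,-42,0,0,0],[0.2,0,84,-46,0,0,0],[0.2,0,100,-49,0,0,0],[0.2,0,116,-50,0,0,0],[0.2,0,131,-50,0,0,0],[0.2,0,147,-48,0,0,0]]

```text
clock: 5.18
tool_pos: [0.4946, -0.1574, 0.2906]
eef_rot: [0.063, 0.998, -0.001, 0.002]
contact_force: [0.1, -3.9, 3.8]
opening: 0.202
finger_force: 2.3
```

```bash
python3 - <<'E'
from h import *
togo([.4755,-.3027,.2407],82.8)
E
```

```text
t 5.17 tcp [ 0.4946 -0.1574  0.2906] F [ 0.1 -3.9  3.8] open 0.202
shift [   0.8 -146.4   50.2] turn [-0.13  0.21 -0.07]
```

Call:
move_arm:
  targets:
    - [[0.2,0,16,3,0,0,0],[0.2,0,31,8,0,0,0],[0.2,0,46,14,0,0,0],[0.2,0,60,21,0,0,0],[0.2,0,74,29,0,0,0],[0.2,0,86,39,0,0,0],[0.2,0,98,50,0,0,0],[0.2,0,109,62,0,0,0],[0.2,0,118,74,0,0,0],[0.2,0,118,74,0,0,0]]

```text
clock: 6.42
tool_pos: [0.5082, -0.0384, 0.2136]
eef_rot: [0.062, 0.998, 0.0, -0.001]
contact_force: [0.3, 0.2, -0.3]
opening: 0.2
finger_force: 0.0
```

```bash
python3 - <<'E'
from h import *
togo([.4755,-.3027,.2407],82.8)
a=r.snapshot("scene")[90:250,120:307];b=r.snapshot("side")[130:290,200:387]
cv2.imwrite("pics/tip.png",cv2.resize(np.hstack([a,b])[:,:,::-1],None,fx=2.1,fy=2.1,interpolation=cv2.INTER_CUBIC))
E
```

```text
t 6.42 tcp [ 0.5082 -0.0384  0.2136] F [ 0.3  0.2 -0.3] open 0.2
shift [  -0.3 -266.3  -27.3] turn [ 0.04 -0.13  0.08]
```

View pics/tip.png

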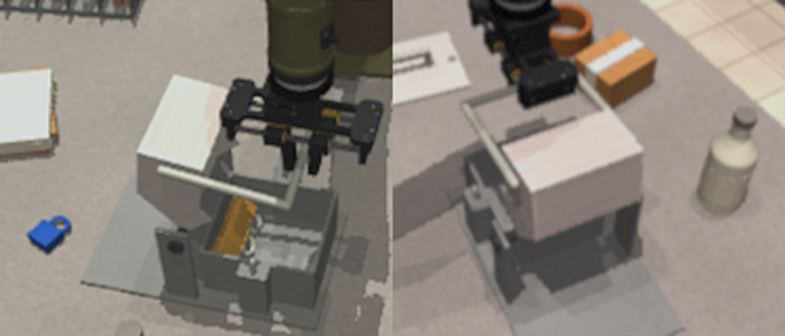

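The bucket is tipped to about 1.7 rad. Brass is visible inside the tray at (235,222), leaning on the bucket-side wall. I'll tip a little further and wait, so that all three come out.

Call:
move_arm:
  targets:
    - [[0.2,0,4,5,0,0,0],[0.2,0,7,11,0,0,0],[0.2,0,7,11,0,0,0],[0.2,0,7,11,0,0,0],[0.2,0,7,11,0,0,0],[0.2,0,7,11,0,0,0],[0.2,0,7,11,0,0,0]]

```text
clock: 7.4
tool_pos: [0.5096, -0.0328, 0.2038]
eef_rot: [0.063, 0.998, 0.0, 0.0]
contact_force: [-0.4, -0.3, -0.2]
opening: 0.198
finger_force: 0.0
```

```bash
python3 - <<'E'
from h import *
togo([.4755,-.3027,.2407],82.8)
a=r.snapshot("scene")[160:230,200:300]
h=cv2.cvtColor(np.ascontiguousarray(a),cv2.COLOR_RGB2HSV);print("brass px",cv2.inRange(h,(12,120,60),(30,255,255)).sum()//255)
cv2.imwrite("pics/tip2.png",cv2.resize(a[:,:,::-1],None,fx=6,fy=6,interpolation=cv2.INTER_CUBIC))
E
```

```text
t 7.4 tcp [ 0.5096 -0.0328  0.2038] F [-0.4 -0.3 -0.2] open 0.198
shift [-1.000e-01 -2.721e+02 -3.700e+01] turn [ 0.01  0.01 -0.02]
brass px 331
```

View pics/tip2.png

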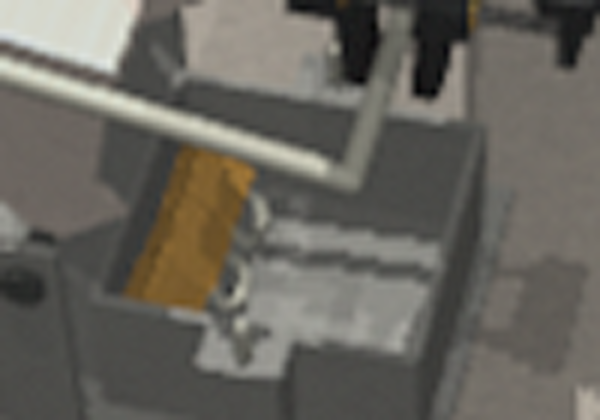

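All three bodies lie side by side as a brass strip from (130,290) to (250,165), with shackles at (255,210), (235,285) and (245,345). All are inside the tray, so I'll ease the bucket back.

Call:
move_arm:
  targets:
    - [[0.2,0,-7,-11,0,0,0],[0.2,0,-16,-23,0,0,0],[0.2,0,-27,-35,0,0,0],[0.2,0,-39,-46,0,0,0],[0.2,0,-51,-56,0,0,0],[0.2,0,-65,-64,0,0,0],[0.2,0,-79,-71,0,0,0],[0.2,0,-94,-77,0,0,0],[0.2,0,-109,-82,0,0,0],[0.2,0,-125,-85,0,0,0]]

```text
clock: 8.7
tool_pos: [0.4937, -0.158, 0.2888]
eef_rot: [0.063, 0.998, -0.0, -0.0]
contact_force: [-0.4, -1.1, -0.9]
opening: 0.203
finger_force: 0.5
```

```bash
python3 - <<'E'
from h import *
togo([.4755,-.3027,.2407],82.8)
E
```

```text
t 8.7 tcp [ 0.4937 -0.158   0.2888] F [-0.4 -1.1 -0.9] open 0.203
shift [  -0.2 -145.9   48.1] turn [-0.01 -0.01 -0.02]
```

Call:
move_arm:
  targets:
    - [[0.2,0,-16,-2,0,0,0],[0.2,0,-31,-2,0,0,0],[0.2,0,-47,-1,0,0,0],[0.2,0,-63,2,0,0,0],[0.2,0,-79,6,0,0,0],[0.2,0,-94,11,0,0,0],[0.2,0,-108,18,0,0,0],[0.2,0,-122,26,0,0,0],[0.2,0,-135,35,0,0,0],[0.2,0,-147,45,0,0,0]]

```text
clock: 9.95
tool_pos: [0.4754, -0.3033, 0.243]
eef_rot: [0.063, 0.998, 0.0, -0.0]
contact_force: [0.2, -0.2, -0.6]
opening: 0.196
finger_force: 0.0
```

Call:
move_arm:
  targets:
    - [[0.2,0,-3,2,0,0,0],[0.2,0,-6,3,0,0,0],[0.2,0,-6,3,0,0,0]]

```text
clock: 10.32
tool_pos: [0.4749, -0.3069, 0.2406]
eef_rot: [0.062, 0.998, 0.001, -0.0]
contact_force: [0.5, 3.2, -0.7]
opening: 0.2
finger_force: 1.6
```

```bash
python3 - <<'E'
from h import *
togo([.4755,-.3027,.2407],82.8)
E
```

```text
t 10.32 tcp [ 0.4749 -0.3069  0.2406] F [ 0.5  3.2 -0.7] open 0.2
shift [-0.1  4.2 -0.1] turn [ 0.12 -0.04  0.08]
```

The front finger presses the bar against the upright stop at 3 N. Now I'll release and lift.

Call:
move_arm:
  targets:
    - [[0.2,0,3,0,0,0,0],[0.2,0,3,0,0,0,0],[0.7,0,3,0,0,0,0],[0.7,0,3,0,0,0,0],[0.7,0,3,0,0,0,0],[0.7,0,3,0,0,0,0],[0.7,0,3,-50,0,0,0],[0.7,0,3,-110,0,0,0],[0.7,0,3,-140,0,0,0]]

```text
clock: 11.45
tool_pos: [0.4759, -0.3062, 0.3841]
eef_rot: [0.063, 0.998, -0.001, 0.002]
contact_force: [0.4, -0.7, -1.0]
opening: 0.699
finger_force: 0.0
```

```bash
python3 - <<'E'
from h import *
togo([.4657,.2923,.13],78.3)
im=r.snapshot("scene");a=im[110:250,120:307];b=r.snapshot("side")[150:290,200:387]
cv2.imwrite("pics/up.png",cv2.resize(np.hstack([a,b])[:,:,::-1],None,fx=2.1,fy=2.1,interpolation=cv2.INTER_CUBIC))
# bar check against the start
z=cv2.imread("pics/scene0.png")[:,:,::-1];w=np.s_[135:235,150:225];print("diff to start",np.abs(im[w].astype(int)-z[w]).mean())
E
```

```text
t 11.45 tcp [ 0.4759 -0.3062  0.3841] F [ 0.4 -0.7 -1. ] open 0.699
shift [ 86.6 592.9 252.6] turn [-0.09  0.27  4.47]
diff to start 12.93431111111111
```

View pics/up.png

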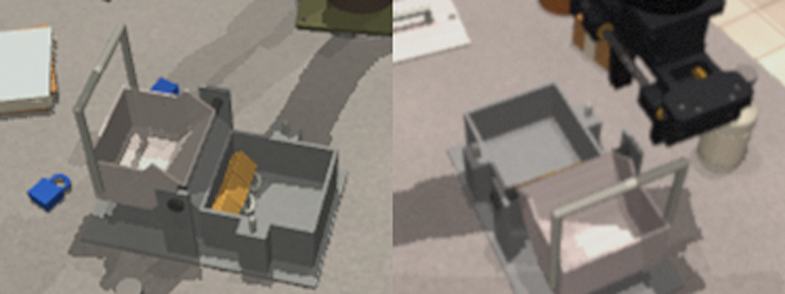

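The bucket stands upright and empty, and the locks lie inside the tray at (235,180) in the crop. Next is the cover.

Call:
move_arm:
  targets:
    - [[0.7,87,593,0,0,0,4.5],[0.7,87,593,0,0,0,4.5],[0.7,87,593,0,0,0,4.5],[0.7,87,593,0,0,0,4.5],[0.7,87,593,0,0,0,4.5],[0.7,87,593,0,0,0,4.5],[0.7,87,593,0,0,0,4.5],[0.7,87,593,100,0,0,4.5],[0.7,87,593,253,0,0,4.5],[0.7,87,593,253,0,0,4.5]]

```text
clock: 12.8
tool_pos: [0.4636, 0.2413, 0.2335]
eef_rot: [0.102, 0.995, 0.0, -0.0]
contact_force: [0.2, 0.9, -0.4]
opening: 0.705
finger_force: 0.0
```

Call:
move_arm:
  targets:
    - [[0.7,0,0,0,0,0,0],[0.7,0,0,0,0,0,0],[0.7,0,0,0,0,0,0]]

```text
clock: 13.18
tool_pos: [0.4656, 0.2394, 0.2376]
eef_rot: [0.103, 0.995, 0.001, 0.002]
contact_force: [1.0, 0.1, 0.2]
opening: 0.702
finger_force: 0.0
```

```bash
python3 - <<'E'
from h import *
togo([.4657,.2923,.018],78.3)
E
```

```text
t 13.18 tcp [0.4656 0.2394 0.2376] F [1.  0.1 0.2] open 0.702
shift [ 11.4  51.4 219.6] turn [ 0.1   0.17 -0.14]
```

Call:
move_arm:
  targets:
    - [[0.7,11,51,0,0,0,0],[0.7,11,51,60,0,0,0],[0.7,11,51,120,0,0,0],[0.7,11,51,150,0,0,0],[0.7,11,51,150,0,0,0],[0.7,11,51,150,0,0,0]]

```text
clock: 13.92
tool_pos: [0.4655, 0.2929, 0.0878]
eef_rot: [0.103, 0.995, 0.001, 0.001]
contact_force: [0.5, -0.8, 1.4]
opening: 0.703
finger_force: 0.0
```

```bash
python3 - <<'E'
from h import *
togo([.4657,.2923,.018],78.3)
E
```

```text
t 13.93 tcp [0.4655 0.2929 0.0878] F [ 0.5 -0.8  1.4] open 0.703
shift [-0.2 -0.7 69.8] turn [ 0.15  0.15 -0.08]
```

Call:
move_arm:
  targets:
    - [[0.7,0,0,40,0,0,0],[0.7,0,0,70,0,0,0],[0.7,0,0,70,0,0,0],[0.7,0,0,70,0,0,0],[0,0,0,70,0,0,0],[0,0,0,70,0,0,0],[0,0,0,70,0,0,0],[0,0,0,70,0,0,0],[0,0,0,70,0,0,0],[0,0,0,70,0,0,0]]
  newtons: 35

```text
clock: 15.18
tool_pos: [0.4638, 0.2924, 0.0157]
eef_rot: [0.102, 0.995, -0.0, -0.0]
contact_force: [-0.9, 0.2, 1.1]
opening: 0.125
finger_force: 35.0
```

Call:
move_arm:
  targets:
    - [[0,0,0,0,0,0,0],[0,0,0,0,0,0,0]]

```text
clock: 15.42
tool_pos: [0.4638, 0.2924, 0.0157]
eef_rot: [0.102, 0.995, -0.0, -0.0]
contact_force: [-0.1, -0.3, 0.5]
opening: 0.127
finger_force: 35.0
```

```bash
python3 - <<'E'
from h import *
togo([.4657,.2923,.018],78.3)
E
```

```text
t 15.43 tcp [0.4638 0.2924 0.0157] F [-0.1 -0.3  0.5] open 0.127
shift [-1.8  0.3 -2.3] turn [-0.01 -0.01 -0.02]
```

The handle is held at 11 mm opening, which fits the 12 mm bar. Now lift.

Call:
move_arm:
  targets:
    - [[0,0,0,-25,0,0,0],[0,0,0,-70,0,0,0],[0,0,0,-120,0,0,0],[0,0,0,-180,0,0,0],[0,0,0,-180,0,0,0],[0,0,0,-180,0,0,0]]

```text
clock: 16.18
tool_pos: [0.4628, 0.2915, 0.1945]
eef_rot: [0.102, 0.995, -0.001, -0.001]
contact_force: [-0.1, -0.7, -5.1]
opening: 0.125
finger_force: 35.0
```

```bash
python3 - <<'E'
from h import *
togo([.4992,-.0851,.196],82.8)
E
```

```text
t 16.18 tcp [0.4628 0.2915 0.1945] F [-0.1 -0.7 -5.1] open 0.125
shift [-112.1 -361.3   -0.9] turn [-0.13 -0.12 -4.52]
```

Call:
move_arm:
  targets:
    - [[0,-11,-36,-10,0,0,-1],[0,-22,-72,-10,0,0,-2],[0,-34,-108,-10,0,0,-3],[0,-45,-144,-10,0,0,-4],[0,-56,-180,-10,0,0,-4.5],[0,-67,-217,-10,0,0,-4.5],[0,-78,-253,-10,0,0,-4.5],[0,-90,-289,-10,0,0,-4.5],[0,-101,-325,-10,0,0,-4.5],[0,-112,-361,-10,0,0,-4.5]]

```text
clock: 17.42
tool_pos: [0.4984, -0.0849, 0.2032]
eef_rot: [0.063, 0.998, 0.0, -0.003]
contact_force: [1.2, 0.2, -4.7]
opening: 0.123
finger_force: 35.0
```

Call:
move_arm:
  targets:
    - [[0,0,0,10,0,0,0],[0,0,0,20,0,0,0],[0,0,0,20,0,0,0],[0,0,0,20,0,0,0]]

```text
clock: 17.92
tool_pos: [0.5001, -0.0826, 0.1855]
eef_rot: [0.062, 0.998, 0.0, -0.0]
contact_force: [0.3, -0.6, -5.6]
opening: 0.125
finger_force: 35.0
```

```bash
python3 - <<'E'
from h import *
togo([.4992,-.0851,.155],82.8)
im=r.snapshot("scene");a=im[130:250,180:320];b=r.snapshot("side")[140:260,200:340]
cv2.imwrite("pics/above.png",cv2.resize(np.hstack([a,b])[:,:,::-1],None,fx=2.85,fy=2.85,interpolation=cv2.INTER_CUBIC))
E
```

```text
t 17.93 tcp [ 0.5001 -0.0826  0.1855] F [ 0.3 -0.6 -5.6] open 0.125
shift [ 0.6 -2.6 30.5] turn [ 0.03 -0.05  0.1 ]
```

View pics/above.png

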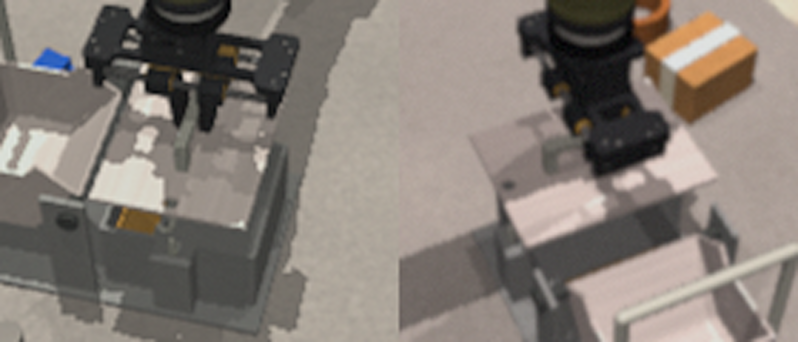

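In the crop, the cover is level above the tray. The +x hole is at scene crop (170,203), and the -x hole is at side crop (507,185).

```bash
python3 - <<'E'
from h import *
z=.1855-.0157+.005
hp=onz("scene",(170/2.85+180-.3,203/2.85+130-.3),z);hm=onz("side",((507-399)/2.85+200-.3,185/2.85+140-.3),z)
d=hp-hm;print(hp,hm,np.linalg.norm(d),np.degrees(np.arctan2(d[1],d[0])),"mid",(hp+hm)/2)
# refine by darkness centroid near hole pixels
for n,p in[("scene",(239.3,200.9)),("side",(237.6,204.6))]:
    g=cv2.cvtColor(r.snapshot(n),cv2.COLOR_RGB2GRAY);x,y=map(round,p);print(n);print(g[y-6:y+7,x-6:x+7])
tcp=np.array([.5001,-.0826]);h=np.radians(-7.2);ex=np.array([np.cos(h),np.sin(h)]);print("predicted holes",tcp+.0018*ex+.0875*ex,tcp+.0018*ex-.0875*ex)
E
```

```text
[ 0.58861743 -0.09314987  0.1748    ] [ 0.41537102 -0.07268622  0.1748    ] 0.17445078716677112 -6.73649239416619 mid [ 0.50199423 -0.08291804  0.1748    ]
scene
[[212 211 213 216 169 130 135 137 137 137 137 137 147]
 [212 212 212 215 168 131 136 137 137 136 138 136 142]
 [212 212 213 214 169 132 138 138 136 136 136 136 135]
 [211 213 213 215 172 130 135 134 135 137 142 143 137]
 [212 213 215 203 153 113 116 119 122 133 149 154 146]
 [214 214 215 175 111  87  90  99  98 123 150 153 149]
 [214 213 215 171 104  81  78  85  92 129 151 152 149]
 [218 216 216 200 143 102  98  93 111 145 154 150 148]
 [185 185 198 211 170 129 128 125 133 149 154 150 148]
 [106 112 144 162 142 127 128 132 135 150 154 150 149]
 [ 87  88  92  91  94 100 106 115 121 131 139 137 140]
 [ 87  87  88  81  78  83  94 104 101  98 102 103 115]
 [ 89  92  93  87  81  75  87 102  92  84  81  84  86]]
side
[[147 150 147 138 126 122 121 123 125 123 124 123 123]
 [142 145 137 126 123 123 122 124 122 122 126 125 126]
 [131 131 126 125 122 123 126 125 124 125 123 123 124]
 [126 122 121 122 120 119 118 121 123 123 124 124 124]
 [133 122 122 119 113 103 101 104 112 120 122 122 122]
 [149 126 121 112  96  82  79  77  95 113 120 122 121]
 [158 133 118 111  95  79  74  78  92 112 119 123 121]
 [161 141 118 116 108  95  96  97 108 118 122 123 121]
 [164 150 113 113 115 116 114 118 121 121 124 122 126]
 [166 154 111 104 117 122 120 120 124 128 125 130 140]
 [168 155 110  94 111 122 129 130 138 153 149 160 173]
 [167 157 113  85 104 133 159 166 172 185 183 191 196]
 [167 157 118  80 102 154 187 194 199 199 199 201 199]]
predicted holes [ 0.58869584 -0.09379226] [ 0.41507577 -0.07185894]
```

The measured holes agree with the prediction to under 1 mm. I'll refine the pin tips numerically from the first pictures.

```bash
python3 - <<'E'
from h import *
for n,p in[("scene",(255.4,168.6)),("scene",(240.1,213.6)),("side",(239,219)),("side",(293,199.7))]:
    g=cv2.imread(f"pics/{n}0.png",0);x,y=map(round,p);print(n,x-6,y-5);print(g[y-5:y+10,x-6:x+7])
h=np.radians(-7.2);ex=np.array([np.cos(h),np.sin(h),0])
for m in([.501,-.0853],[.502,-.0857]):
  for s in(-1,1):
    for z in(.112,.09):
        X=np.array([*m,z])+s*.0875*ex;print(m,s,z,pix("scene",X).round(1),pix("side",X).round(1))
E
```

```text
scene 249 164
[[153 154 152 151 153 151 152 153 153 153 153 151 152]
 [154 153 150 150 151 150 153 153 154 153 153 153 153]
 [155 152 154 151 150 151 153 152 151 153 153 152 151]
 [153 155 153 153 154 153 168 161 153 152 151 151 151]
 [156 155 153 153 155 141 156 150 140 148 150 151 153]
 [155 153 152 152 152 119 101 105 120 144 152 153 154]
 [154 151 151 151 154 114  85  89 117 146 152 152 155]
 [155 152 151 151 154 118  85  86 108 144 152 153 153]
 [154 150 151 150 150 119  90  85 107 141 152 151 154]
 [151 151 152 152 146 112  86  85 124 149 152 153 154]
 [152 152 151 152 150 133 119 101 135 152 152 154 148]
 [146 151 154 155 155 156 151 136 143 153 153 153 140]
 [111 122 130 132 136 143 147 150 155 154 154 156 134]
 [ 70  68  75  81  91 106 110 118 130 132 142 149 136]
 [ 74  73  73  71  72  71  69  68  75  80 100 113 122]]
scene 234 209
[[151 151 151 151 152 153 151 152 151 151 152 153 154]
 [152 151 153 151 152 151 150 150 152 152 152 154 153]
 [152 152 151 150 152 151 152 153 153 154 153 152 153]
 [154 152 151 152 152 152 154 153 153 154 153 151 152]
 [140 150 152 153 148 165 
[... 1981 characters left out ...]

 [116 137 141 140 123 112 111 121 134 141 142 149 151]
 [ 98 131 144 139 136 130 129 137 139 142 143 146 149]
 [ 78 115 136 142 143 142 142 142 142 140 138 137 144]
 [ 68  92 119 137 144 141 143 140 137 128 121 117 125]
 [ 62  72  99 130 142 140 132 123 111  98  88  88 112]]
[0.501, -0.0853] -1 0.112 [255.7 168.4] [238.7 219.1]
[0.501, -0.0853] -1 0.09 [255.8 173.3] [239.1 223.6]
[0.501, -0.0853] 1 0.112 [239.4 214.6] [293.1 199.9]
[0.501, -0.0853] 1 0.09 [239.8 219.2] [292.6 204.5]
[0.502, -0.0857] -1 0.112 [255.5 168.6] [239.1 219. ]
[0.502, -0.0857] -1 0.09 [255.7 173.5] [239.4 223.6]
[0.502, -0.0857] 1 0.112 [239.2 214.9] [293.4 199.8]
[0.502, -0.0857] 1 0.09 [239.6 219.5] [293.  204.5]
```

Call:
move_arm:
  targets:
    - [[0,1,-2.5,10,0,0,0],[0,1,-2.5,25,0,0,0],[0,1,-2.5,40,0,0,0],[0,1,-2.5,52,0,0,0],[0,1,-2.5,52,0,0,0],[0,1,-2.5,52,0,0,0]]

```text
clock: 18.88
tool_pos: [0.4992, -0.0861, 0.134]
eef_rot: [0.063, 0.998, 0.0, 0.0]
contact_force: [0.1, -0.3, -5.4]
opening: 0.127
finger_force: 35.0
```

```bash
python3 - <<'E'
from h import *
togo([.4988,-.0850,.1057],82.8)
for n,p in[("scene",(.5005,-.0853)),("side",(.5005,-.0853))]:
    g=cv2.cvtColor(r.snapshot(n),cv2.COLOR_RGB2GRAY);s=1 if n=="scene" else -1
    h=np.radians(-7.);X=np.array([*p,.122])+s*.0875*np.array([np.cos(h),np.sin(h),0]);q=pix(n,X);x,y=map(round,q);print(n,"hole expected",q.round(1),"patch from",x-6,y-5);print(g[y-5:y+6,x-6:x+7])
E
```

```text
t 18.88 tcp [ 0.4992 -0.0861  0.134 ] F [ 0.1 -0.3 -5.4] open 0.127
shift [ 0.6  1.1 28.3] turn [ 0.01  0.03 -0.02]
scene hole expected [239.4 212.3] patch from 233 207
[[211 211 213 214 168 129 136 137 137 135 135 135 143]
 [213 212 213 214 169 132 135 138 136 137 136 136 134]
 [213 213 212 215 170 133 136 137 136 135 142 144 142]
 [213 213 214 210 163 120 121 123 132 136 148 155 149]
 [212 213 215 184 125  86  91  93 111 130 148 152 148]
 [213 214 214 170  97  70  75  75  96 127 148 152 146]
 [217 214 216 199 141  86  93 100 115 138 150 151 147]
 [188 191 201 220 201 142 123 129 134 149 153 149 147]
 [111 126 149 175 189 155 129 134 136 149 153 149 146]
 [ 76  84  85  87  96 101 110 116 123 134 138 142 144]
 [ 76  79  78  79  86  89  95  98 101 106 103 115 121]]
side hole expected [238.4 217.1] patch from 232 212
[[149 148 144 139 133 126 123 122 123 124 122 123 126]
 [153 145 133 126 125 123 126 124 124 127 124 127 124]
 [158 146 129 123 121 119 125 123 122 124 124 125 123]
 [164 148 132 123 122 115 111 109 110 115 123 123 123]
 [164 149 135 125 118 100  87  77  86  98 117 122 129]
 [152 138 124 121 116  92  71  64  71  95 121 138 158]
 [125 114 103 108 116 109 101 100 104 125 157 175 189]
 [107  98  95  96 125 152 158 159 162 172 190 198 201]
 [ 99  94  88  96 134 180 195 195 194 197 201 200 202]
 [ 97  85  83  90 130 182 197 201 199 198 199 200 201]
 [ 96  84  77  83 109 160 193 199 198 198 198 200 203]]
```

Both views put the cover 1–2 mm too far to -y, so I'll correct that and lower gently.

Call:
move_arm:
  targets:
    - [[0,0.5,1.5,0,0,0,0],[0,0.5,1.5,4,0,0,0],[0,0.5,1.5,7,0,0,0],[0,0.5,1.5,10,0,0,0],[0,0.5,1.5,13,0,0,0],[0,0.5,1.5,13,0,0,0]]

```text
clock: 19.73
tool_pos: [0.4985, -0.0845, 0.1205]
eef_rot: [0.063, 0.998, 0.0, -0.0]
contact_force: [0.0, 0.4, -4.8]
opening: 0.126
finger_force: 35.0
```

```bash
python3 - <<'E'
from h import *
togo([.4988,-.0850,.1057],82.8)
E
```

```text
t 19.73 tcp [ 0.4985 -0.0845  0.1205] F [ 0.   0.4 -4.8] open 0.126
shift [-0.4 -0.4 14.8] turn [ 0.   -0.03 -0.01]
```

The underside is 7 mm below the pin tips with no contact force, so the pins are in the holes.

Call:
move_arm:
  targets:
    - [[0,0,0,3,0,0,0],[0,0,0,6,0,0,0],[0,0,0,9,0,0,0],[0,0,0,12,0,0,0],[0,0,0,14,0,0,0],[0,0,0,15.5,0,0,0],[0,0,0,15.5,0,0,0],[0,0,0,15.5,0,0,0]]

```text
clock: 20.72
tool_pos: [0.4986, -0.0846, 0.1057]
eef_rot: [0.063, 0.998, -0.0, 0.0]
contact_force: [-2.4, -0.5, 4.2]
opening: 0.127
finger_force: 35.0
```

```bash
python3 - <<'E'
from h import *
togo([.4988,-.0850,.1057],82.8)
E
```

```text
t 20.73 tcp [ 0.4986 -0.0846  0.1057] F [-2.4 -0.5  4.2] open 0.127
shift [-0.3 -0.4 -0. ] turn [-0.    0.02 -0.02]
```

It is seated at exactly the expected height, with contact force. Hold briefly, then release and retreat.

Call:
move_arm:
  targets:
    - [[0,0,0,0,0,0,0],[0,0,0,0,0,0,0],[0.7,0,0,0,0,0,0],[0.7,0,0,0,0,0,0],[0.7,0,0,0,0,0,0],[0.7,0,0,0,0,0,0],[0.7,0,0,-1,0,0,0],[0.7,0,0,-40,0,0,0],[0.7,0,0,-100,0,0,0],[0.7,0,0,-160,0,0,0]]

```text
clock: 21.98
tool_pos: [0.4982, -0.0845, 0.2669]
eef_rot: [0.063, 0.998, 0.0, -0.0]
contact_force: [1.8, -0.3, -0.1]
opening: 0.7
finger_force: 0.0
```

Call:
move_arm:
  targets:
    - [[0.7,0,150,-40,0,0,0],[0.7,0,150,-40,0,0,0],[0.7,0,150,-40,0,0,0],[0.7,0,150,-40,0,0,0],[0.7,0,150,-40,0,0,0]]

```text
clock: 22.6
tool_pos: [0.517, 0.0624, 0.3048]
eef_rot: [0.064, 0.998, -0.001, -0.001]
contact_force: [-0.4, -0.9, 0.1]
opening: 0.699
finger_force: 0.0
```

```bash
python3 - <<'E'
from h import *
togo([.4988,-.0850,.1057],82.8)
im=cv2.cvtColor(r.snapshot("scene"),cv2.COLOR_RGB2GRAY);sd=cv2.cvtColor(r.snapshot("side"),cv2.COLOR_RGB2GRAY)
# plate outline at z=.095
for n,g in(("scene",im),("side",sd)):
    q=pix(n,np.array([.501,-.0853,.095]))
    for th in(110,125,165,185):
        cs,_=cv2.findContours((g>th).astype(np.uint8),cv2.RETR_EXTERNAL,cv2.CHAIN_APPROX_NONE)
        for c in cs:
            if 900<cv2.contourArea(c)<8000 and cv2.pointPolygonTest(cv2.convexHull(c),tuple(map(float,q)),False)>0:
                P=np.array([onz(n,p[0]+0.,.095)[:2] for p in c],np.float32);R=cv2.minAreaRect(P)
                print(n,th,np.round(R[0],4),np.round(R[1],4),round(R[2],1))
E
```

```text
t 22.6 tcp [0.517  0.0624 0.3048] F [-0.4 -0.9  0.1] open 0.699
shift [  -0.9 -148.2  199.3] turn [-0.1  -0.06 -0.11]
scene 165 [ 0.4975 -0.0852] [0.1528 0.203 ] 82.9
scene 185 [ 0.4981 -0.0861] [0.1492 0.2001] 83.0
side 165 [ 0.5253 -0.1224] [0.2583 0.2345] 0.7
side 185 [ 0.5023 -0.0856] [0.1484 0.1977] 82.8
```

At z = 95 mm, both views show the plate at 149 x 199 mm, centred at (0.500,-0.086) and turned by -7.1°. It lies flush, the force reads free, and the gripper is clear.

```bash
python3 -c "
from plant import r
print(r.finish_job())"
```

```text
the job is handed in; nothing more can be done
None
```

The job is handed in (no verdict came back): the padlocks were tipped into the tray, the bucket was eased back upright on its stop, and the large cover lies flush over both pins; the arm came near none of the bystanders, and it finished at 22.6 s of the 72 s allowed.

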